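# Release the ratchet and turn the sample wheel back to its loading mark

### The job

The ratchet wheel that carries the specimen cup has been advanced past its loading position. Throw the pawl over by its upright handle until it rests fully back, nose up and clear of the teeth, then turn the wheel backward (counter-clockwise seen from above) as far as it goes, so that the cup stands at the loading mark. Leave the pawl thrown back, and do not disturb the flask, tape roll and petri dish beside it.

Things in the scene. Friction and masses are not known exactly. Their poses are not given: they have to be found in the camera images.
- indexer: Grey round base (radius 110 mm) fixed to the worktop. Origin: centre of its underside, on the wheel's vertical axis; z up. The wheel is a white disc, radius 97 mm, top face 28 mm above the worktop, with 20 saw teeth (12 mm high, radius 76-94 mm) on top. The pawl stands at the +x side of the base. Tallest fixed part: the pawl's bracket, 69 mm above the worktop; the rest is below 45 mm.
- pawl_pivot (a point): Axle of the pawl, 60 mm above the worktop, at (85, 78) mm in the base's x, y. The axle is level, along the base's x axis. Fixed to the base.
- pawl_knob (a point): Centre of the black grip (24 mm thick, 26 mm tall) at the end of the pawl's steel handle (rod of 10 mm diameter). It is 83 mm from the axle: about straight above it while the pawl is down (grip top 156 mm above the worktop), and level with it, towards the base's +y, when the pawl is thrown back.
- pawl_nose (a point): Underside of the pawl's nose, at the end of a steel arm (14 mm wide, 12 mm thick) that reaches 78 mm from the axle towards the base's -y while the pawl is down. Nose and handle are one rigid L-shaped piece: pushing the handle towards the base's +y lifts the nose.
- pawl (a joint): Pawl angle, rad. 0: nose fully down between the teeth (up to 0.11 when it rests on a tooth's slope), handle upright. 1.57: fully back on its rest, nose straight up, handle level towards the base's +y. Its own weight (220 g, free axle) makes it fall into the teeth from below about 0.6, and onto its rest from above about 0.6, where it stays.
- wheel (a joint): Wheel angle, rad; grows as the wheel advances (clockwise seen from above), up to 2.7. 0: turned back against its stop, cup at the loading mark. Starts between 1.0 and 2.0. Pawl down: it advances tooth by tooth (18 degrees each) but goes back less than one tooth. Pawl back: it turns both ways with light friction (0.12 N m) and stays where it is left.
- post_a (a point): Top centre of a steel turning post on the wheel, 14 mm diameter, upright, from the disc (28 mm) to 115 mm above the worktop, 58 mm from the wheel's axis. 110 degrees counter-clockwise (seen from above) of the cup. With the wheel turned back it stands at 230 degrees in the base's frame (counter-clockwise from the base's +x).
- post_b (a point): Top centre of the second, equal post, 110 degrees clockwise of the cup, 58 mm from the axis.
- cup (a point): Centre (half-way up, 58 mm above the worktop) of the lidded specimen cup clipped to the wheel: 49 mm diameter, 60 mm tall, standing on the disc 44 mm from the wheel's axis. It cannot come off.
- loading_mark (a point): Tip of the small steel finger on a short grey bollard at the rim of the base, 38 mm above the worktop, at 120 degrees in the base's frame; it points at the cup when the wheel is fully turned back.
- stain_bottle: Bystander: dark dropper flask, 44 mm diameter, 94 mm tall, origin under its centre.
- tape_roll: Bystander: roll of paper tape lying flat, 96 mm diameter, 25 mm high, origin under its centre.
- petri_dish: Bystander: petri dish, 62 mm diameter, 15 mm high, origin under its centre.

How it is judged:
By the outcome, as a careful person would: the job done as asked, in the order asked, and still so for the second after the job is handed in, with the robot touching nothing.
It also fails if it takes over 56 s, if anything falls off the work surface, if the arm or the gripper's body presses on something with over 40 N, if the wrist force passes 120 N, or if a joint passes its speed limit or range.

### The arm

A 6-joint arm with a two-finger parallel gripper is mounted at the origin on a cart in front of the work surface, level with it; the furniture and walls round the work are solid. World frame = base frame: x ahead of the robot, y to its left, z up, the work surface at z = 0. Lengths are in mm, angles in rad, forces in N, time in s.
With the tool pointing down it reaches from about 275 to 1000 mm from the base axis. Payload 8.4 kg.
Tool frame: the origin (TCP) lies at the very end of the fingers, on their centre line; the grasp point (between the pads) lies 19 mm behind it; z points along the fingers, x is the direction in which the jaws open and shut, and the axes are right-handed (so a half turn about z gives the same grasp; the last joint's range is limited). The gripper opens to 85 mm and grips with 20 to 120 N. Pads are 22 mm wide; open, the fingers measure 114 mm over their backs; the gripper's body (76 mm by 85 mm) begins 54 mm behind the grasp point. The pads swing forward as they close: fully open they stand 13 mm farther back than shut.
Start: joints at [1.326, 0.353, 1.633, -0, 1.155, -0.002], TCP at [150.262, 606.671, 231.281] pointing down, gripper open.
Joint ranges: [-2.63, 2.63], [-0.92, 2.1], [0.06, 2.66], [-1.3, 4.44], [0, 2.69], [-3.02, 3.02]. Speed limits (rad/s): [2.22, 2.22, 2.79, 3.14, 3.14, 3.14].

### API

Orientations are given as [roll, pitch, yaw] about the fixed x, y, z axes, in that order (R = Rz(yaw) Ry(pitch) Rx(roll)).
In Python, from rig import r gives the robot as it stands.
- The arm moves only by the tool arm_command, never from a script. Its argument "targets" is a list of rows, each a list of 6 numbers: the shift along the tool's x, y, z in m, then the turn, a rotation vector about the tool's x, y, z in rad. A call has 1 to 20 rows; each row shifts and turns the commanded pose from where the row before left it, along the tool's axes as they then stand; what a row does not reach is not made up. A row lasts 1/12 s, in which the tool goes at most 41.7 mm and 7.16 degrees, less where a joint would pass 70% of its speed; a pose out of reach is approached as far as the arm can. A call is refused whole if a number of a shift passes 0.0417 or a number of a turn 0.125, either way. A call with a gripper value outside its range is refused whole. "fingers" is the finger opening in m, from 0 to 0.0854, set as the call begins (left out, the last holds). The fingers move at their own pace and stop on an object; "squeeze" is the grip in N (left out, the last holds). Time passes only in rows, so rows that do not move let the fingers close. It gives the time, the measured TCP pose, the force and the opening at its end, in the units of the state.
- r.sense(): the state, without advancing time (a new reading comes with each control period).
- r.grab_frame(name): name is "side" or "top"; returns a dict with "image" (480x640x3 uint8, blue, green, red), "fx", "fy", "cx", "cy" (pixels), "k1" (the pictures are not rectified: a ray, as slopes to the right and down, at radius r is drawn at 1 + k1 r^2 times it, then the intrinsics apply), "xyz" and "orientation" of the camera in the world. Camera axes: x right, y down, z forward; pixel columns grow to the right and rows downward; lengths in mm; the calibration is good to about 2 mm. A picture is of the moment at which its call begins. There is no depth.
- r.sign_off(): hands the job in, once; it reports no verdict.
The state is a dict: "clock": time; "qpos": joint angles; "qvel": joint speeds; "joint_efforts": joint torques, N m; "eef_pos": TCP position; "tcp_rot": TCP orientation; "contact_force": force on the tool from outside, world axes, zero at the start; "wrist_torque": the same for the moment, N m; "opening": opening from 0.0 (shut) to 1.0 (fully open).
Only numpy, scipy, OpenCV 4.12 (cv2) and the standard library are available. Lean on these libraries where they do the work, as an engineer would, in place of code of your own. Each camera call takes 0.05 s, during which the arm holds its last target.

## Working session

There is one attempt and no reset: what is moved stays moved. The work goes in short steps, Python scripts to look and compute and a tool call to move; the robot and the scene stay as the last step left them, time stands still between calls to the robot, and variables do not carry over. Pictures are saved under pics/ and viewed, and the job is handed in when it is done.

Besides the shell and the picture viewer there is one more tool, called in YAML: its name, and indented under it one key for each argument. arm_command: Moves the arm, as the interface text tells. Its arguments: {"type":"object","properties":{"targets":{"type":"array"},"fingers":{"type":"number"},"squeeze":{"type":"number"}},"required":["targets"]}

```bash
mkdir -p pics; ls
python3 - <<'E'
from rig import r
import cv2
print(r.sense())
for n in("side","top"):
    f=r.grab_frame(n); cv2.imwrite(f"pics/{n}0.png",f["image"]); print({k:v for k,v in f.items() if k!="image"})
E
```

```text
pics
{'clock': 0.0, 'qpos': array([ 1.32560972e+00,  3.53661002e-01,  1.63412948e+00,  1.61109574e-05,
        1.15520251e+00, -2.40902361e-03]), 'qvel': array([-0.00096857, -0.00122755, -0.00089134,  0.00095901,  0.00270857,
        0.00146215]), 'joint_efforts': array([-1.15143819e-03, -6.05261636e+01, -3.42062902e+01,  2.04603566e-05,
        9.59168945e-03, -4.91285391e-05]), 'eef_pos': array([150.13505193, 606.21023495, 230.55564721]), 'tcp_rot': array([-3.14157455e+00,  1.40029373e-03,  1.32801224e+00]), 'contact_force': array([-0.21741119,  0.11142892,  0.51070535]), 'wrist_torque': array([0.02585085, 0.01309211, 0.00452306]), 'opening': 1.004189856277899}
{'fx': 464.159853153079, 'fy': 464.159853153079, 'cx': 321.7376166663668, 'cy': 237.55678821103376, 'k1': -0.11877672513454686, 'xyz': array([694.36551254, 710.62371283, 887.51867321]), 'orientation': array([-2.66734596, -0.00723631,  2.69756718])}
{'fx': 476.07289589389364, 'fy': 476.07289589389364, 'cx': 305.76813175787373, 'cy': 239.44696609115857, 'k1': 0.012980403147054065, 'xyz': array([334.83027079, 371.26209331, 955.05121175]), 'orientation': array([-2.88995619,  0.00489992, -1.65014697])}
```

View pics/side0.png

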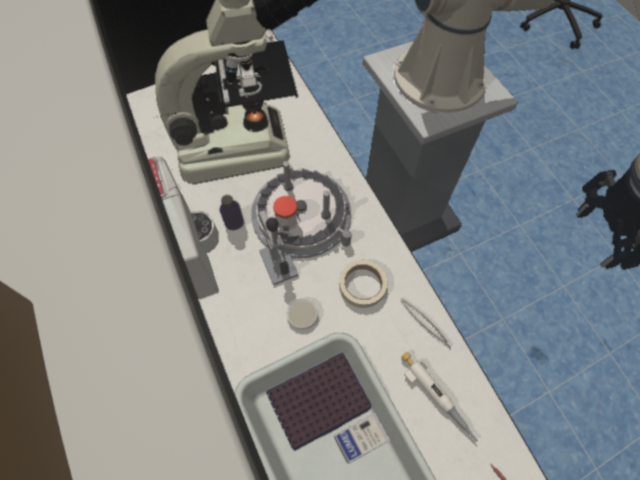

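View pics/top0.png

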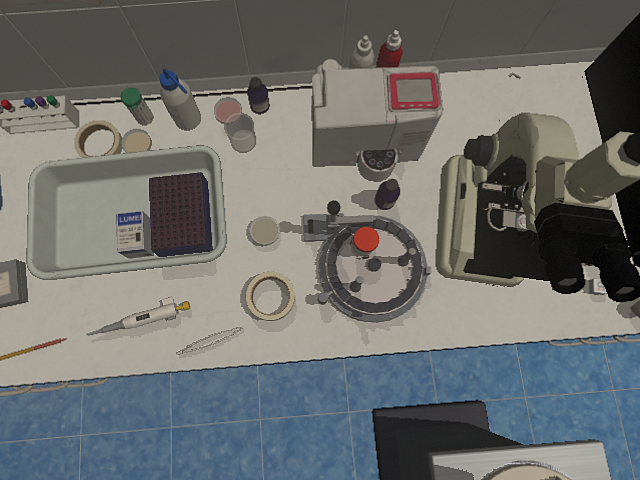

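```bash
cat > h.py <<'E'
import numpy as np, cv2
from scipy.spatial.transform import Rotation as R
from scipy.optimize import least_squares
def cam(f): return R.from_euler('xyz',f["orientation"]).as_matrix(), np.array(f["xyz"])
def proj(f,p):
    M,c=cam(f); q=(np.atleast_2d(p)-c)@M; s=q[:,:2]/q[:,2:]
    s=s*(1+f["k1"]*(s**2).sum(1,keepdims=True)); return s*[f["fx"],f["fy"]]+[f["cx"],f["cy"]]
def ray(f,uv):
    M,c=cam(f); d=(np.array(uv,float)-[f["cx"],f["cy"]])/[f["fx"],f["fy"]]; s=d.copy()
    for _ in range(30): s=d/(1+f["k1"]*(s**2).sum())
    v=M@np.append(s,1); return c,v/np.linalg.norm(v)
def onz(f,uv,z):
    c,v=ray(f,uv); return c+v*(z-c[2])/v[2]
def tri(rays):
    A=np.zeros((3,3));b=np.zeros(3)
    for c,v in rays:
        P=np.eye(3)-np.outer(v,v);A+=P;b+=P@c
    x=np.linalg.solve(A,b); return x,[np.linalg.norm((np.eye(3)-np.outer(v,v))@(x-c)) for c,v in rays]
E
python3 - <<'E'
from rig import r
from h import *
s=r.grab_frame("side");t=r.grab_frame("top")
for f in(s,t):
    print(proj(f,[[150,606,231],[0,0,0],[0,0,300],[300,0,0]]).round())
cv2.imwrite("pics/s1.png",cv2.resize(s["image"][150:350,200:400],None,fx=3,fy=3,interpolation=cv2.INTER_CUBIC))
cv2.imwrite("pics/t1.png",cv2.resize(t["image"][180:340,230:440],None,fx=3.7,fy=3.7,interpolation=cv2.INTER_CUBIC))
E
```

```text
[[588. 243.]
 [439.  78.]
 [468. -23.]
 [339. 112.]]
[[147. 516.]
 [533. 541.]
 [653. 637.]
 [501. 365.]]
```

View pics/s1.png

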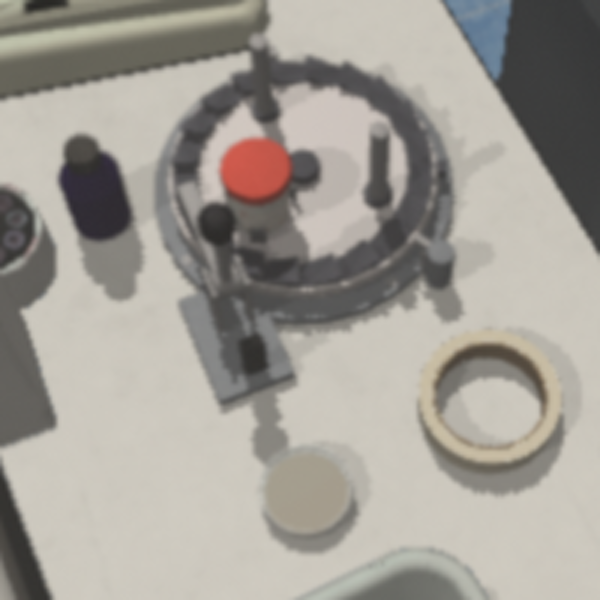

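View pics/t1.png

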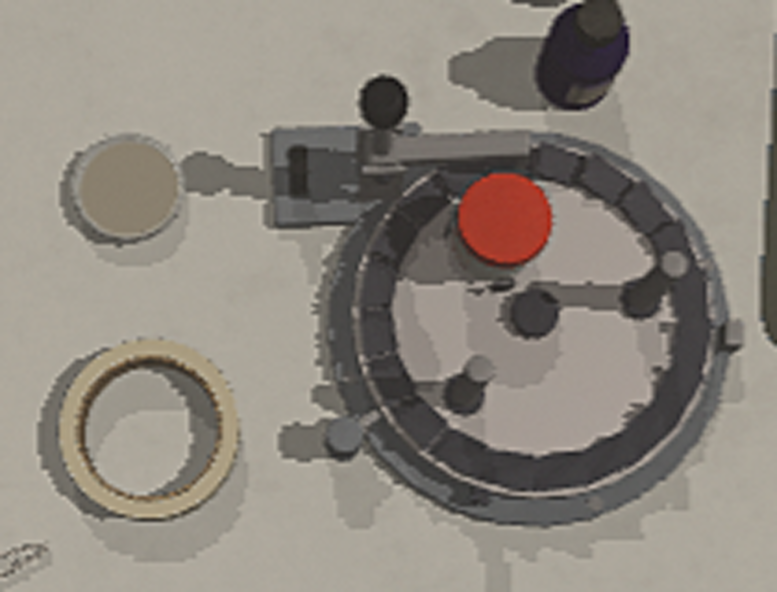

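Run:
```python
from rig import r
from h import *
s=r.grab_frame("side");t=r.grab_frame("top")
T=lambda u,v:(u/3.7+230,v/3.7+180)
S=lambda u,v:(u/3+200,v/3+150)
pts={"knob":((384,102),(217,222)),"lid":((505,219),(256,170)),"bollard":((345,438),(438,250)),
"hub":((533,312),(304,167)),"post1":((480,369),(379,131)),"post2":((675,263),(260,42)),"rest":((298,165),(252,350)),
"dish":((128,187),(308,492)),"tape":((149,428),(490,395)),"flaskcap":((601,17),(80,150))}
P={}
for k,(a,b) in pts.items():
    x,e=tri([ray(t,T(*a)),ray(s,S(*b))]); P[k]=x; print(k,x.round(1),np.round(e,1))
def fitc(f,Z): pass
h=P["hub"]
for k in P: 
    d=P[k]-h; print(k,"r",np.hypot(*d[:2]).round(1),"ang",np.degrees(np.arctan2(d[1],d[0])).round(1))
```

```text
knob [596.2 304.9 146.1] [1. 1.]
lid [548.9 244.3  82.8] [1.4 1.4]
bollard [451.2 332.2  37.4] [0.7 0.7]
hub [508.5 228.4  34.7] [1.9 1.9]
post1 [468.7 268.5 111.8] [0.9 0.9]
post2 [512.1 169.  113.5] [2. 2.]
rest [598.6 346.   39.7] [1.3 1.3]
dish [602.5 441.1   7.7] [1.7 1.7]
tape [465.6 436.2  21. ] [1.1 1.1]
flaskcap [651.4 183.3  90.1] [1.2 1.2]
knob r 116.4 ang 41.1
lid r 43.4 ang 21.4
bollard r 118.6 ang 118.9
hub r 0.0 ang 0.0
post1 r 56.5 ang 134.8
post2 r 59.6 ang -86.5
rest r 148.2 ang 52.5
dish r 232.5 ang 66.1
tape r 212.1 ang 101.7
flaskcap r 149.9 ang -17.5
```

Run:
```python
from rig import r
from h import *
s=r.grab_frame("side");t=r.grab_frame("top")
for n,z,uv in [("box front low",0,(312,165)),("box front low r",0,(395,165)),("box top front",150,(318,110)),("scope base left",0,(440,275)),("eyepiece if250",250,(560,285)),("scope top left if 300",300,(470,150))]:
    print(n,onz(t,uv,z).round())
print(tri([ray(t,(480,150)),ray(s,(182,130))]))
# refine centre & yaw
from numpy import *
A=array([468.7,268.5]);B=array([512.1,169.]);m=(A+B)/2;d=B-A;L=linalg.norm(d)
n=array([-d[1],d[0]])/L;h=sqrt(58**2-(L/2)**2)
for sg in(1,-1):
    c=m+sg*n*h; print(c,[ (round(hypot(*(array(p)-c)),1),round(degrees(arctan2(p[1]-c[1],p[0]-c[0])),1)) for p in([596.2,304.9],[548.9,244.3],[451.2,332.2],A,B)])
```

```text
box front low [744. 330.   0.]
box front low r [730. 152.   0.]
box top front [789. 316. 150.]
scope base left [484.  91.   0.]
eyepiece if250 [416. -10. 250.]
scope top left if 300 [620. 107. 300.]
(array([680.49025345,  31.63343821, 158.91449265]), [np.float64(0.38628292980983153), np.float64(0.3862829298097238)])
[509.14101164 226.92447141] [(np.float64(116.9), np.float64(41.8)), (np.float64(43.4), np.float64(23.6)), (np.float64(120.2), np.float64(118.8)), (np.float64(58.0), np.float64(134.2)), (np.float64(58.0), np.float64(-87.1))]
[471.65898836 210.57552859] [(np.float64(156.2), np.float64(37.1)), (np.float64(84.3), np.float64(23.6)), (np.float64(123.3), np.float64(99.5)), (np.float64(58.0), np.float64(92.9)), (np.float64(58.0), np.float64(-45.8))]
```

arm_command:
  targets:
    - [0,0,0,0,0,0.12]
    - [0,0,0,0,0,0.12]
    - [0,0,0,0,0,0.12]
    - [0,0,0,0,0,0.12]
    - [0,0,0,0,0,0.12]
    - [0,0,0,0,0,0.12]
    - [0,0,0,0,0,0.12]
    - [0,0,0,0,0,0.12]
    - [0,0,0,0,0,0.12]
    - [0,0,0,0,0,0.12]
    - [0,0,0,0,0,0.12]
    - [0,0,0,0,0,0.01]
  fingers: 0
  squeeze: 40

```text
clock: 1.4
eef_pos: [150.2, 606.7, 231.3]
tcp_rot: [3.142, -0.0, -0.007]
contact_force: [0.5, 0.0, 0.6]
opening: -0.001
```

arm_command:
  targets:
    - [0.032,0.025,0,0,0,0]
    - [0.032,0.025,0,0,0,0]
    - [0.032,0.025,0,0,0,0]
    - [0.032,0.025,0,0,0,0]
    - [0.032,0.025,0,0,0,0]
    - [0.032,0.025,0,0,0,0]
    - [0.032,0.025,0,0,0,0]
    - [0.032,0.025,0,0,0,0]
    - [0.032,0.025,0,0,0,0]
    - [0.032,0.025,0,0,0,0]
    - [0.032,0.025,0,0,0,0]
    - [0.032,0.025,0,0,0,0]
    - [0.032,0.025,0,0,0,0]
    - [0.032,0.025,0,0,0,0]
    - [0,0,0,0,0,0]

```text
clock: 2.65
eef_pos: [602.7, 251.2, 231.3]
tcp_rot: [3.14, -0.003, -0.002]
contact_force: [-0.5, -0.0, -0.2]
opening: 0.002
```

arm_command:
  targets:
    - [-0.002,0,0.026,0,0,0]
    - [-0.002,0,0.026,0,0,0]
    - [-0.001,0,0.026,0,0,0]
    - [0,0,0.026,0,0,0]
    - [0,0,0,0,0,0]
    - [0,0,0,0,0,0]

```text
clock: 3.15
eef_pos: [591.7, 255.4, 126.4]
tcp_rot: [3.14, 0.003, 0.0]
contact_force: [-0.8, -0.1, 0.6]
opening: 0.003
```

Run:
```python
from rig import r
from h import *
s=r.grab_frame("side");t=r.grab_frame("top");print(r.sense()["eef_pos"])
a=cv2.resize(s["image"][130:290,200:350],(375,400),interpolation=cv2.INTER_CUBIC)
b=cv2.resize(t["image"][150:310,260:410],(375,400),interpolation=cv2.INTER_CUBIC)
cv2.imwrite("pics/2.png",np.hstack([a,b]))
```

```text
[593.54506996 256.25672386 128.91320959]
```

View pics/2.png

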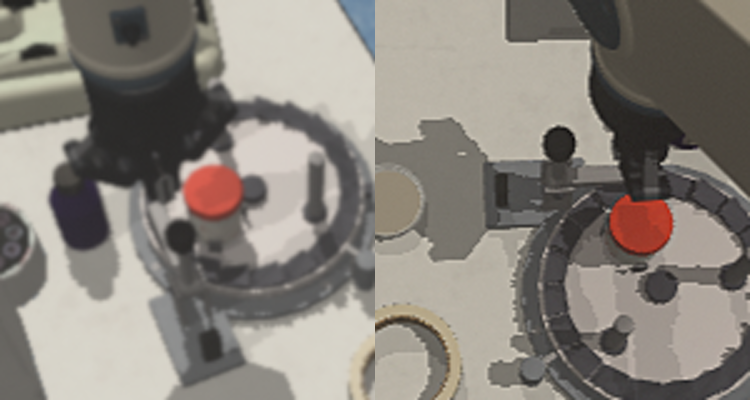

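arm_command:
  targets:
    - [0.001,0,0.013,0,0,0]
    - [0,-0.012,0,0,0,0]
    - [0,-0.01,0,0,0,0]
    - [0,-0.008,0,0,0,0]
    - [0,-0.008,0,0,0,0]
    - [0,-0.008,0,0,0,0]
    - [0,-0.008,0,0,0,0]
    - [0,-0.008,0,0,0,0]
    - [0,-0.008,0,0,0,0]

```text
clock: 4.0
eef_pos: [593.6, 326.8, 114.3]
tcp_rot: [-3.142, -0.0, -0.002]
contact_force: [-0.2, -0.5, -1.0]
opening: 0.001
```

arm_command:
  targets:
    - [0,-0.008,0,0,0,0]
    - [0,-0.008,0,0,0,0]
    - [0,-0.008,0,0,0,0]
    - [0,-0.008,0,0,0,0]
    - [0,-0.006,0,0,0,0]
    - [0,0,0,0,0,0]
    - [0,0,0,0,0,0]

```text
clock: 4.58
eef_pos: [593.7, 364.1, 114.2]
tcp_rot: [3.141, 0.0, -0.001]
contact_force: [0.8, 0.7, 0.0]
opening: 0.001
```

Run:
```python
from rig import r
from h import *
s=r.grab_frame("side");t=r.grab_frame("top");print(r.sense()["eef_pos"])
a=cv2.resize(s["image"][130:290,200:350],(375,400),interpolation=cv2.INTER_CUBIC)
b=cv2.resize(t["image"][150:310,240:390],(375,400),interpolation=cv2.INTER_CUBIC)
cv2.imwrite("pics/3.png",np.hstack([a,b]))
```

```text
[593.7526275  363.47799352 114.22001288]
```

View pics/3.png

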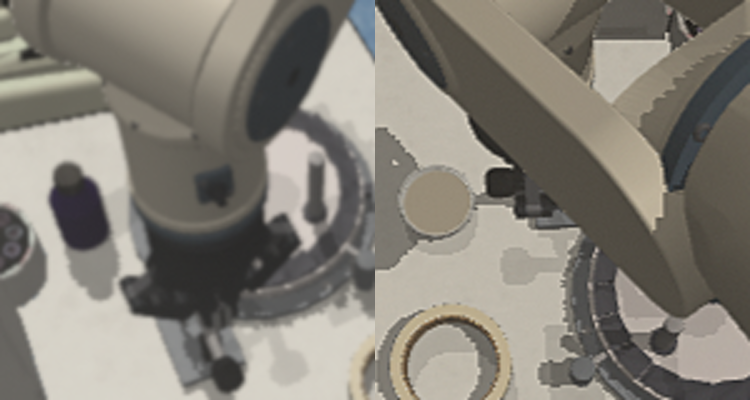

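arm_command:
  targets:
    - [0,0,-0.03,0,0,0]
    - [0,0,-0.03,0,0,0]
    - [0,0,-0.03,0,0,0]
    - [0,0,-0.03,0,0,0]
    - [-0.031,0.0235,0,0,0,0]
    - [-0.031,0.0235,0,0,0,0]
    - [-0.031,0.0235,0,0,0,0]
    - [-0.031,0.0235,0,0,0,0]
    - [0,0,0,0,0,-0.11]
    - [0,0,0,0,0,-0.11]
    - [0,0,0,0,0,-0.11]
    - [0,0,0,0,0,-0.11]
    - [0,0,0,0,0,-0.11]
    - [0,0,0,0,0,-0.11]
    - [0,0,0,0,0,-0.11]
    - [0,0,0,0,0,0]
  fingers: 0.045

```text
clock: 6.02
eef_pos: [469.5, 269.6, 234.4]
tcp_rot: [3.142, -0.0, 0.772]
contact_force: [1.5, 0.4, -0.3]
opening: 0.529
```

Run:
```python
from rig import r
from h import *
s=r.grab_frame("side");t=r.grab_frame("top");q=r.sense();print(q["eef_pos"],q["tcp_rot"],q["qpos"])
a=cv2.resize(s["image"][130:290,200:350],(375,400),interpolation=cv2.INTER_CUBIC)
b=cv2.resize(t["image"][150:310,240:390],(375,400),interpolation=cv2.INTER_CUBIC)
cv2.imwrite("pics/4.png",np.hstack([a,b]))
```

```text
[469.57542907 269.68952662 234.35162277] [ 3.14148823e+00 -2.63207346e-05  7.63893526e-01] [ 5.18617869e-01  2.20372991e-01  1.80909717e+00 -1.05845376e-04
  1.11207161e+00 -2.45228790e-01]
```

View pics/4.png

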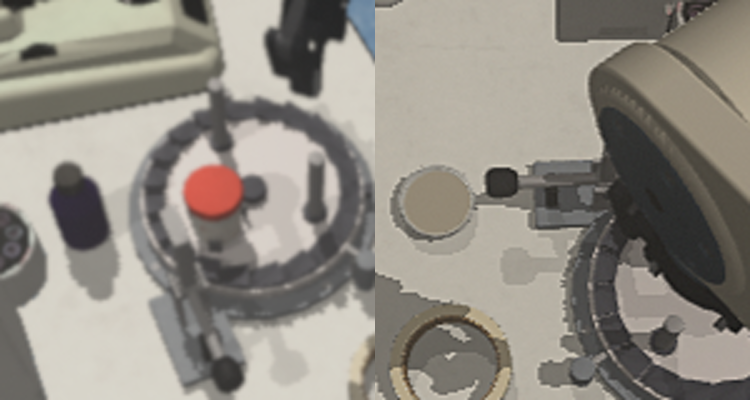

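Run:
```python
from rig import r
from h import *
s=r.grab_frame("side");t=r.grab_frame("top")
print(tri([ray(t,(290.8,222.8)),ray(s,(291.2,280))]))
print(tri([ray(s,(274,232))]) if 0 else onz(s,(273.6,231),138))
```

```text
(array([599.65814847, 385.20440334,  58.38511939]), [np.float64(1.760737727421125), np.float64(1.760737727421231)])
[598.05466924 315.80301441 138.        ]
```

arm_command:
  targets:
    - [-0.001,0,0.032,0,0,0]
    - [0,0,0.032,0,0,0]
    - [0,0,0.03,0,0,0]
    - [0,0,0.02,0,0,0]
    - [0,0,0,0,0,0]
    - [0,0,0,0,0,0]

```text
clock: 6.72
eef_pos: [468.4, 269.0, 119.8]
tcp_rot: [-3.141, 0.002, 0.767]
contact_force: [0.3, 0.2, 0.2]
opening: 0.529
```

Run:
```python
from rig import r
from h import *
s=r.grab_frame("side");t=r.grab_frame("top");q=r.sense();print(q["eef_pos"],q["tcp_rot"],q["contact_force"])
a=cv2.resize(s["image"][130:290,240:390],(375,400),interpolation=cv2.INTER_CUBIC)
b=cv2.resize(t["image"][180:340,280:430],(375,400),interpolation=cv2.INTER_CUBIC)
cv2.imwrite("pics/5.png",np.hstack([a,b]))
```

```text
[469.7971318  269.83421835 121.69224105] [ 3.14111850e+00 -1.85705460e-03  7.67084726e-01] [ 0.31521858  0.75540733 -0.26749925]
```

View pics/5.png

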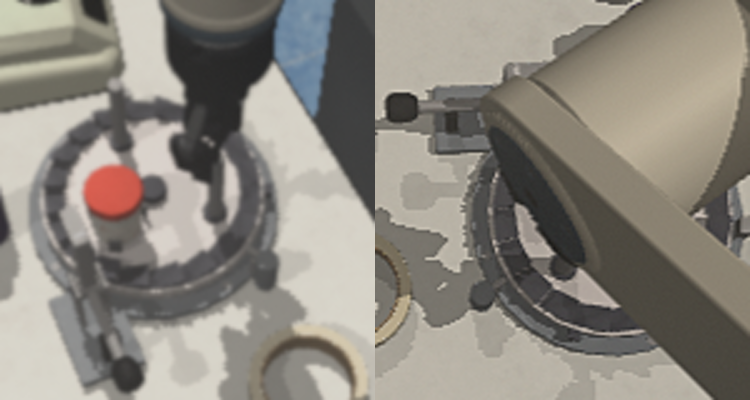

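arm_command:
  targets:
    - [-0.001,0,0.01,0,0,0]
    - [0,0,0.013,0,0,0]
    - [0,0,0.013,0,0,0]
    - [0,0,0.013,0,0,0]
    - [0,0,0,0,0,0]
    - [0,0,0,0,0,0]

```text
clock: 7.32
eef_pos: [468.2, 268.6, 71.5]
tcp_rot: [-3.142, 0.0, 0.768]
contact_force: [-0.2, -0.2, 0.9]
opening: 0.527
```

Run:
```python
from rig import r
from h import *
s=r.grab_frame("side");q=r.sense();print(q["eef_pos"],q["tcp_rot"],q["contact_force"])
a=cv2.resize(s["image"][130:290,240:390],(562,600),interpolation=cv2.INTER_CUBIC)
cv2.imwrite("pics/6.png",a)
p=q["eef_pos"][:2]; c=np.array([509,227]); d=p-c; print(np.hypot(*d),np.degrees(np.arctan2(d[1],d[0])))
# steps: ccw 6deg per row, shift in tool axes: chord
a=np.radians(6); print("chord",2*58*np.sin(a/2),"ty",58*(1-np.cos(a)))
```

```text
[468.61040789 268.8985768   72.02620427] [ 3.14134524e+00 -9.86823741e-04  7.67803206e-01] [ 0.97600744 -0.66539356  0.23413802]
58.19630476779497 133.94943871737712
chord 6.070970924181485 ty 0.3177300686401492
```

View pics/6.png

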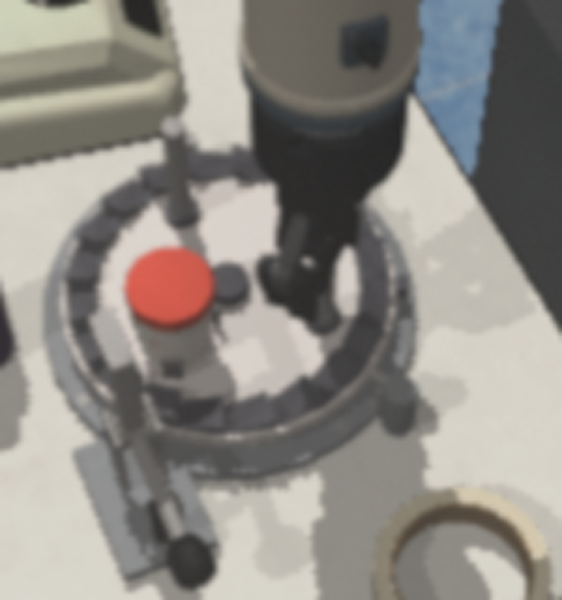

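arm_command:
  targets:
    - [0,0,0,0,0,0]
    - [0,0,0,0,0,0]
    - [0,0,0,0,0,0]
    - [0,0,0,0,0,0]
  fingers: 0.028
  squeeze: 20

```text
clock: 7.7
eef_pos: [468.4, 268.8, 71.8]
tcp_rot: [3.141, -0.001, 0.768]
contact_force: [0.5, -0.5, 0.0]
opening: 0.33
```

arm_command:
  targets:
    - [-0.0046,0.0002,0,0,0,-0.08]
    - [-0.0046,0.0002,0,0,0,-0.08]
    - [-0.0046,0.0002,0,0,0,-0.08]
    - [-0.0046,0.0002,0,0,0,-0.08]
    - [-0.0046,0.0002,0,0,0,-0.08]
    - [-0.0046,0.0002,0,0,0,-0.08]

```text
clock: 8.2
eef_pos: [454.2, 245.9, 71.7]
tcp_rot: [3.141, -0.002, 1.252]
contact_force: [1.9, 1.9, -0.1]
opening: 0.324
```

```bash
cat > st.py <<'E'
from rig import r
from h import *
import sys
q=r.sense();print(q["eef_pos"],q["tcp_rot"],q["contact_force"],q["opening"],q["qpos"][5],q["clock"])
p=q["eef_pos"][:2]; c=np.array([509,227]); d=p-c; print(np.hypot(*d),np.degrees(np.arctan2(d[1],d[0])))
s=r.grab_frame("side");t=r.grab_frame("top")
a=cv2.resize(s["image"][130:290,240:390],(375,400),interpolation=cv2.INTER_CUBIC)
b=cv2.resize(t["image"][180:340,280:430],(375,400),interpolation=cv2.INTER_CUBIC)
cv2.imwrite(sys.argv[1],np.hstack([a,b]))
E
python3 st.py pics/7.png
```

```text
[454.17170306 245.89524194  71.70080353] [ 3.14055712e+00 -1.54579138e-03  1.25196240e+00] [ 1.89633909  1.88468354 -0.13021977] 0.3240950957888603 -0.75918290394126 8.2
57.99286433052077 160.98473096950383
```

View pics/7.png

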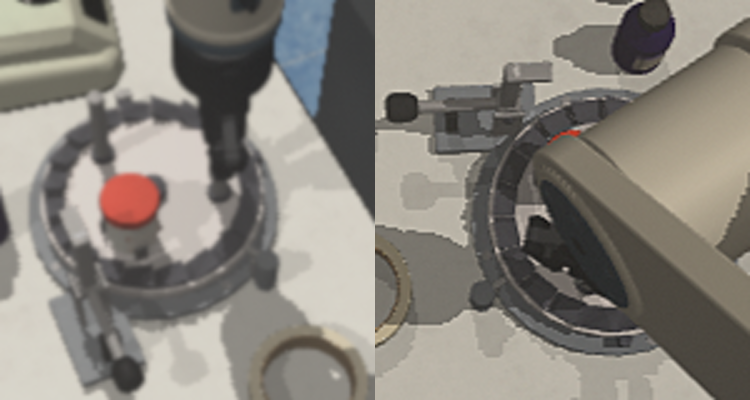

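arm_command:
  targets:
    - [-0.0046,0.0002,0,0,0,-0.08]
    - [-0.0046,0.0002,0,0,0,-0.08]
    - [-0.0046,0.0002,0,0,0,-0.08]
    - [-0.0046,0.0002,0,0,0,-0.08]
    - [-0.0046,0.0002,0,0,0,-0.08]
    - [-0.0046,0.0002,0,0,0,-0.08]
    - [-0.0046,0.0002,0,0,0,-0.08]
    - [-0.0046,0.0002,0,0,0,-0.08]
    - [-0.0046,0.0002,0,0,0,-0.08]
    - [-0.0046,0.0002,0,0,0,-0.08]
    - [-0.0046,0.0002,0,0,0,-0.08]
    - [-0.0046,0.0002,0,0,0,-0.08]
    - [-0.0046,0.0002,0,0,0,-0.08]
    - [-0.0046,0.0002,0,0,0,-0.08]

```text
clock: 9.47
eef_pos: [468.5, 186.4, 71.6]
tcp_rot: [3.141, -0.0, 2.368]
contact_force: [-0.8, 1.8, 1.1]
opening: 0.328
```

```bash
python3 st.py pics/8.png
```

```text
[468.48611518 186.38448012  71.56056592] [ 3.14097977e+00 -2.62527106e-04  2.36844422e+00] [-0.80426417  1.80373958  1.1098526 ] 0.32776005212833964 -1.9936475336016093 9.4667
57.36719723218107 -134.92822261067357
```

View pics/8.png

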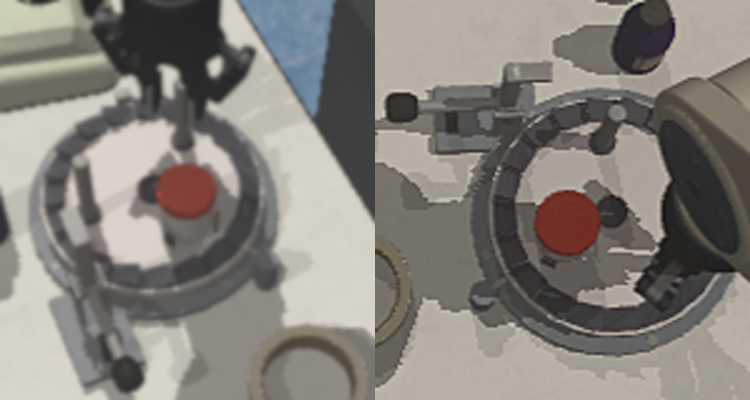

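arm_command:
  targets:
    - [-0.0035,0.0001,0,0,0,-0.06]
    - [-0.0029,0.0001,0,0,0,-0.05]
    - [-0.0012,0,0,0,0,-0.02]
    - [-0.0012,0,0,0,0,-0.02]
    - [0,0,0,0,0,0]
    - [0,0,0,0,0,0]

```text
clock: 10.07
eef_pos: [474.9, 180.4, 71.3]
tcp_rot: [-3.141, 0.0, 2.516]
contact_force: [-0.5, 0.9, 0.2]
opening: 0.328
```

arm_command:
  targets:
    - [-0.0012,0,0,0,0,-0.02]
    - [-0.0012,0,0,0,0,-0.02]
    - [0,0,0,0,0,0]

```text
clock: 10.32
eef_pos: [475.7, 180.2, 71.2]
tcp_rot: [3.141, -0.003, 2.558]
contact_force: [-6.4, 11.2, 2.7]
opening: 0.331
```

```bash
python3 st.py pics/9.png
python3 - <<'E'
from rig import r
from h import *
t=r.grab_frame("top")
i=cv2.resize(t["image"][180:340,280:430],(562,600),interpolation=cv2.INTER_CUBIC); cv2.imwrite("pics/9t.png",i)
E
```

```text
[475.71380463 180.17710027  71.18157908] [ 3.14136770e+00 -2.92175199e-03  2.55765984e+00] [-6.42333505 11.1995312   2.72907562] 0.331480535551105 -2.202956106560796 10.3167
57.4487140091739 -125.40885517771038
```

View pics/9.png

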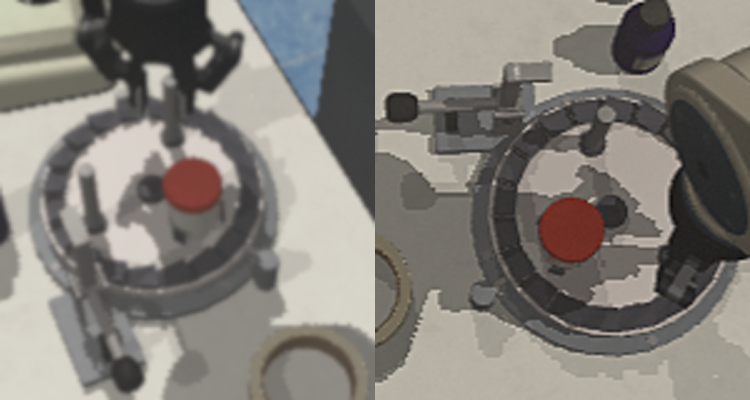

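View pics/9t.png

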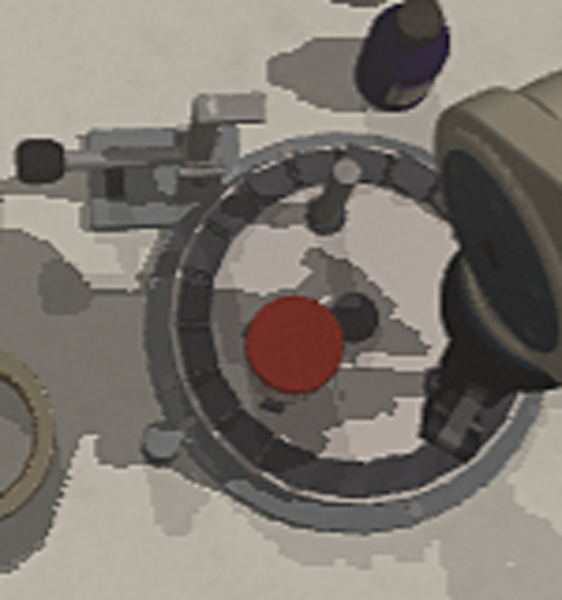

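Run:
```python
from rig import r
from h import *
s=r.grab_frame("side");t=r.grab_frame("top")
c=np.array([509,227])
for n,a,b in(("postb",(372.5,225.3),(275.2,198)),("lid",(358.7,271.7),(317.2,203.2))):
    x,e=tri([ray(t,a),ray(s,b)]);d=x[:2]-c
    print(n,x,e,np.hypot(*d),np.degrees(np.arctan2(d[1],d[0])))
    z=115 if n=="postb" else 88
    for f,u in((t,a),(s,b)):
        d=onz(f,u,z)[:2]-c; print(np.hypot(*d),np.degrees(np.arctan2(d[1],d[0])))
```

```text
postb [565.48688001 235.79097003 115.45602466] [np.float64(2.213796872977214), np.float64(2.2137968729773276)] 57.16685024774994 8.845896789361701
58.72956105420986 6.964223614415474
55.99484913310789 10.706902359227344
lid [487.77216337 265.8244746   85.24847957] [np.float64(1.2500951644174418), np.float64(1.2500951644173475)] 44.248851693446646 118.6682637610222
43.55244355631666 118.54041507797953
46.52602754075482 117.25980951332564
```

arm_command:
  targets:
    - [-0.001,0,0,0,0,0]
    - [-0.001,0,0,0,0,0]
    - [0,0,0,0,0,0]
    - [0,0,0,0,0,0]

```text
clock: 10.9
eef_pos: [475.8, 180.0, 71.1]
tcp_rot: [-3.141, -0.006, 2.556]
contact_force: [-13.9, 18.3, 6.2]
opening: 0.332
```

arm_command:
  targets:
    - [0.003,0,0,0,0,0]
    - [0.003,0,0,0,0,0]
    - [0.003,0,0,0,0,0]
    - [0,0,0,0,0,0]
    - [0,0,0,0,0,0]

```text
clock: 11.32
eef_pos: [471.1, 182.8, 71.3]
tcp_rot: [-3.142, 0.0, 2.558]
contact_force: [0.1, -1.0, 0.4]
opening: 0.324
```

arm_command:
  targets:
    - [0,0,-0.01,0,0,0]
    - [0,0,-0.02,0,0,0]
    - [0,0,-0.02,0,0,0]
    - [0,0,-0.03,0,0,0]
    - [0,0,-0.04,0,0,0]
    - [0,0,-0.04,0,0,0]
    - [0,0,0,0,0,0]

```text
clock: 11.9
eef_pos: [475.0, 184.0, 239.6]
tcp_rot: [3.132, 0.007, 2.558]
contact_force: [1.4, 0.7, -0.1]
opening: 0.325
```

arm_command:
  targets:
    - [0.02,-0.013,-0.02,0,0,0]
    - [0.02,-0.013,-0.02,0,0,0]
    - [0.02,-0.013,-0.02,0,0,0]
    - [0.02,-0.013,-0.02,0,0,0]
    - [0.02,-0.013,0,0,0,0]
    - [0,0,0,0,0,0]
    - [0,0,0,0,0,0]
    - [0,0,0,0,0,0]

```text
clock: 12.57
eef_pos: [352.3, 183.7, 311.7]
tcp_rot: [3.141, 0.001, 2.558]
contact_force: [0.2, 0.3, 0.4]
opening: 0.33
```

```bash
python3 st.py pics/10.png
python3 - <<'E'
from rig import r
from h import *
s=r.grab_frame("side");t=r.grab_frame("top")
a=cv2.resize(s["image"][150:350,200:400],(400,400),interpolation=cv2.INTER_CUBIC)
b=cv2.resize(t["image"][170:340,230:430],(400,340),interpolation=cv2.INTER_CUBIC)
b=cv2.copyMakeBorder(b,0,60,0,0,cv2.BORDER_CONSTANT)
cv2.imwrite("pics/11.png",np.hstack([a,b]))
E
```

```text
[352.29192999 183.68846518 311.69373328] [3.14072241e+00 7.99698728e-04 2.55811510e+00] [0.23211242 0.31257843 0.35637696] 0.32951972359832155 -2.0809406733810385 12.5667
162.5832348498506 -164.55007597940264
```

View pics/10.png

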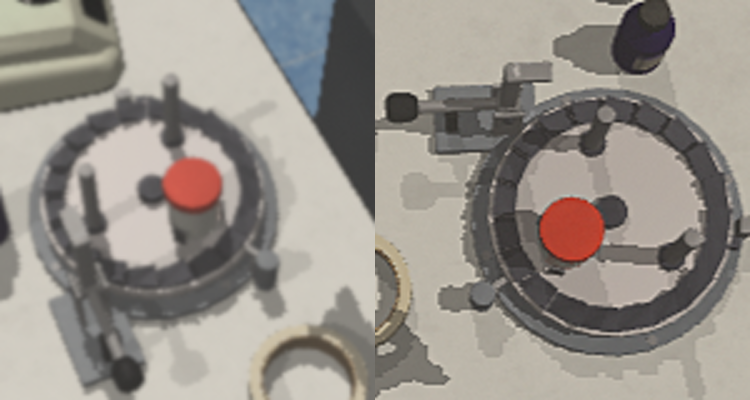

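View pics/11.png

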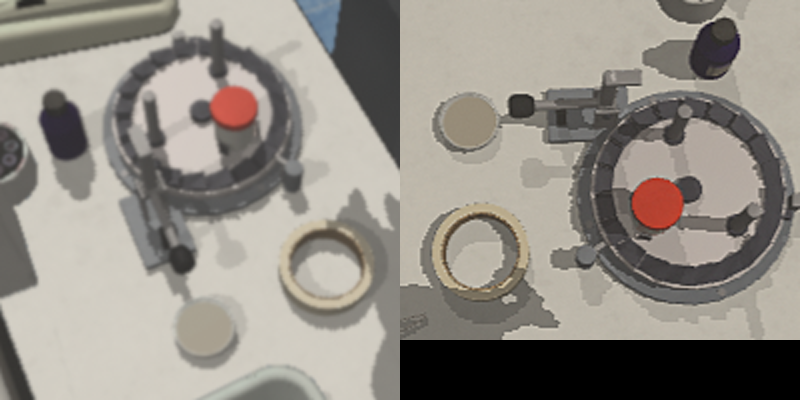

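Run:
```python
from rig import r
from h import *
s=r.grab_frame("side");t=r.grab_frame("top");c=np.array([509,227])
for u,v in(((407.6,275.2),(308.4,162.8)),((358.5,271.7),(317.2,203.2))):
    x,e=tri([ray(t,u),ray(s,v)]);d=x[:2]-c;print(x,np.hypot(*d),np.degrees(np.arctan2(d[1],d[0]))%360)
print(r.sign_off())
```

```text
[469.50694444 182.69027101 109.72912356] 59.35531585530003 228.2895298724598
[487.81007034 266.16097422  85.68317153] 44.52634075410573 118.41773702833609
the job is handed in; nothing more can be done
None
```

I threw the pawl back first, then turned the wheel backward to its stop with post_a held loosely between the fingers. The arm then moved clear, and I handed the job in at about 13 s of the 56 s allowed.

- **Pawl:** before the wheel was turned, the knob was 81 mm from the axle towards the base's +y, at 58 mm height against 60 mm for level. In the last pictures it looks unchanged, with the nose up.
- **Wheel:** at the end of the turn the force rose from about 2 N to 24 N while the fingers stayed put, so the wheel was against its stop. After release, post_a measured 228.3° and the cup 118.4° in world axes. About 229° and 119° were expected, since the base is turned about −1°, so both agree within measuring error.
- **Bystanders:** the flask, tape roll and petri dish are at the same pixels as at the start, to about 1 px.
- **Disagreement:** post_a's top measured 110 mm high instead of 115 mm, so I trust the angles only to about 1–2°. No check failed.

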